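Close the falling cover of a tube incubator softly

ROBOT

A 6-joint arm with a two-finger parallel gripper is mounted at the origin on the work surface. World frame = base frame: x ahead of the robot, y to its left, z up, the work surface at z = 0. Lengths are in m, angles in degrees, forces in N, time in s.
With the tool pointing down it reaches from about 0.375 to 0.9 m from the base axis. Payload 3.1 kg.
Tool frame: the origin (TCP) lies at the very end of the fingers, on their centre line; the grasp point (between the pads) lies bot.grip_point_offset behind it (bot.grip_point_offset is the distance from the TCP to the grasp point, in m); z points along the fingers, y is the line along which they close (so a half turn about z gives the same grasp; the last joint's range is limited). The gripper opens to 87 mm and grips with 3 to 60 N. Pads are 19 mm wide; open, the fingers measure 117 mm over their backs; the gripper's body (75 mm by 190 mm) begins 51 mm behind the grasp point.
Start: joints at [61.278, 30.224, 82.088, -0, 67.689, -10.227], TCP at [0.198, 0.593, 0.223] pointing down, gripper open.
Joint ranges: [-176.69, 176.69], [-43.24, 126.21], [12.49, 139.97], [-82, 262], [0, 151.66], [-163.58, 163.58]. Speed limits (degrees/s): [159.86, 159.86, 180, 180, 180, 180].

INTERFACE

Orientations are given as a 3x3 rotation matrix whose columns are the frame's x, y, z axes.
In Python, from rig import bot, viewer, ticket gives the robot as it stands.
- The arm moves only by the tool servo_tool, never from a script. Its argument "targets" is a list of rows, each an object with "offset": the shift along the tool's x, y, z in m, a list of three; "dr": the turn, a rotation vector about the tool's x, y, z in degrees, a list of three. In form: [{"offset": [x, y, z], "dr": [ax, ay, az]}, ...]. A call has 1 to 20 rows; each row is the pose to reach, as a shift and turn from the pose commanded when the call began, along the tool's axes at that moment; what a row does not reach only later rows make up. A row lasts 1/12 s, in which the tool goes at most 41.7 mm and 7.16 degrees, less where a joint would pass 70% of its speed; a pose out of reach is approached as far as the arm can. A call with a gripper value outside its range is refused whole. "gripper" is the gripper command: -1 is fully open, 1 is shut, values between are in proportion, set as the call begins (left out, the last holds). The fingers move at their own pace and stop on an object; the grip force is fixed at half the most. Time passes only in rows, so rows that repeat a pose let the fingers close. It gives the time, the measured TCP pose, the force, the opening and the grip force at its end, in the units of the state.
- bot.read_state(): the state, without advancing time (a new reading comes with each control period).
- viewer.capture(name): name is "scene" or "top"; returns a dict with "color" (384x512x3 uint8, red, green, blue), "camera_matrix" (3x3 intrinsics, pixels), "R" (3x3) and "t" (3): a world point X has camera coordinates R X + t. Camera axes: x right, y down, z forward; pixel columns grow to the right and rows downward; lengths in m; the calibration is good to about 2 mm. A picture is of the moment at which its call begins. There is no depth.
- ticket.hand_in(): hands the job in; it is judged then, once.
The state is a dict: "time_s": time; "joint_positions": joint angles; "qvel": joint speeds; "tau": joint torques, N m; "position": TCP position; "tcp_rot": TCP orientation; "force": force on the tool from outside, world axes, zero at the start; "moment": the same for the moment, N m; "opening": opening from 0.0 (shut) to 1.0 (fully open); "grasp_force": force on a finger pad.
Only numpy, scipy, OpenCV 4.12 (cv2) and the standard library are available. Lean on these libraries where they do the work, as an engineer would, in place of code of your own. Each camera call takes 0.05 s, during which the arm holds its last target. There are 200 camera calls.

TASK

Close the open smoked cover of the tube incubator on the bench with your fingers alone: tip it forward past upright, catch it from underneath on the outside of your fingers while it is still well above the incubator, and lower it gently until it is fully shut, then take the hand away. It must not drop onto the rim, be pinched between the fingers or be pressed hard, and the tubes and the other things around must stay where they are.

Things in the scene. Friction and masses are not known exactly. Their poses are not given: they have to be found in the camera images.
- incubator: White dry-block tube incubator, fixed; 240 mm wide (y), 220 mm deep (x from -95, the front face, to +125), rim 100 mm high. Origin on the bench, mid-width; x points level from its front (control panel), which faces about the robot's right (-y), to its rear, z up. Chamber x -85 to +55, y +-105 mm, with capped tubes up to 89 mm high. Hinge axis of the cover: along y at x = +68, z = 104.5 mm.
- cover (a joint): Angle of the smoked cover: 0 shut (level), 1.57 upright, about 1.83 open, leaning back on its stop by its own weight (start). No catch; under 1.57 it falls shut. Damped hinge: 1 to 2 N at the tab moves it; let go 0.1 rad past upright it falls to 0.6 rad in about 1.7 s (weight varies by a quarter) and, left alone, hits the rim at 1.0 to 1.8 rad/s. Held level it weighs about 1.7 N at the tab.
- cover_hinge (a point): Point on the cover's hinge axis, at mid-width, 104.5 mm above the bench. Axes turn with the cover: -x runs along the cover to the tab, y along the hinge, z is the normal of the outer face (up when shut). The cover is a flat double-walled plate, z -4 to +4 mm, 232 mm wide, 6 to 163 mm from the axis, then the tab. (In the rules cover_c0 and cover_c1 are its outer face, cover_c2 and cover_c3 its underside.)
- tab_edge (a point): Middle of the free edge of the cover's tab, on its underside (the face below when shut), 191 mm from the hinge axis and, when shut, 4 mm below it. The tab is 90 mm wide (y), 8 mm thick and juts out 28 mm beyond the incubator's front face when shut, with free air below it down to the bench. Axes as cover_hinge.
- tube0: Loose capped sample tube, 12 mm diameter (cap 15 mm), 52 mm high, upright in a well of the incubator's block; origin at its foot, 37 mm above the bench, at x = -60, y = -45 mm of the incubator. To be left alone.
- tube1: Loose capped sample tube, 12 mm diameter (cap 15 mm), 52 mm high, upright in a well of the incubator's block; origin at its foot, 37 mm above the bench, at x = 0, y = 15 mm of the incubator. To be left alone.
- tube2: Loose capped sample tube, 12 mm diameter (cap 15 mm), 52 mm high, upright in a well of the incubator's block; origin at its foot, 37 mm above the bench, at x = -30, y = 75 mm of the incubator. To be left alone.
- bottle: Capped reagent bottle, 64 mm diameter, 150 mm high, behind the incubator's rear; loose. Origin under its centre on the bench. To be left alone.
- beaker: Glass beaker, 66 mm diameter, 85 mm high, behind its rear; loose. Origin under its centre on the bench. To be left alone.
- dish: Petri dish, 90 mm diameter, 15 mm high, on the bench before its front; loose. Origin under its centre on the bench. To be left alone.
- marker: Marker pen, 130 mm long, 15 mm thick, lying before its front; loose. Origin under its centre on the bench. To be left alone.

How it is judged:
By the outcome, as a careful person would: the job done as asked, in the order asked, and still so for the second after the job is handed in, with the robot touching nothing.
It also fails if it takes over 51 s, if anything falls off the work surface, if the arm or the gripper's body presses on something with over 40 N, if the wrist force passes 120 N, or if a joint passes its speed limit or range.

## Working session

There is one attempt and no reset: what is moved stays moved. The work goes in short steps, Python scripts to look and compute and a tool call to move; the robot and the scene stay as the last step left them, time stands still between calls to the robot, and variables do not carry over. Pictures are saved under pics/ and viewed, at most 10 in all, crops included, and the job is handed in when it is done.

Besides the shell and the picture viewer there is one more tool, called after "Call:" as a command line: name --argument value ..., lists and objects as JSON in quotes. servo_tool: Moves the arm, as the interface text tells. Its arguments: {"type":"object","properties":{"targets":{"type":"array"},"gripper":{"type":"number"}},"required":["targets"]}

```bash
mkdir -p pics
python3 - <<'E'
from rig import bot, viewer
import cv2,numpy as np
print(bot.read_state(), bot.grip_point_offset)
for n in ("scene","top"):
    c=viewer.capture(n); cv2.imwrite(f"pics/{n}0.png",cv2.resize(c["color"][:,:,::-1],(800,600),interpolation=cv2.INTER_CUBIC))
    np.savez(f"pics/{n}0.npz",K=c["camera_matrix"],R=c["R"],t=c["t"])
    print(n,c["camera_matrix"],c["R"],c["t"], -c["R"].T@c["t"])
E
```

```text
{'time_s': 0.0, 'joint_positions': array([ 6.12766085e+01,  3.02807551e+01,  8.21582030e+01, -4.99937162e-04,
        6.76879084e+01, -1.02269867e+01]), 'qvel': array([-1.80913685e-02, -9.60564502e-03, -5.70264096e-02, -3.21650531e-05,
        6.28887989e-02, -1.27113332e-02]), 'tau': array([-1.06223804e-03, -4.40041924e+01, -1.76588720e+01,  6.32591662e-02,
        5.82140882e-02, -1.73914450e-04]), 'position': array([0.19788513, 0.59205956, 0.22154236]), 'tcp_rot': array([[-9.48344414e-01,  3.17240847e-01, -1.05704249e-03],
       [ 3.17242375e-01,  9.48342496e-01, -1.94565458e-03],
       [ 3.85197206e-04, -2.18048933e-03, -9.99997549e-01]]), 'force': array([ 0.39032539,  0.41962998, -0.6313461 ]), 'moment': array([ 0.06665436, -0.02826106,  0.01572954]), 'grasp_force': 0.0, 'opening': 1.0021722051988442} 0.0187
scene [[350.9501922    0.         259.45223357]
 [  0.         350.9501922  194.2913439 ]
 [  0.           0.           1.        ]] [[-0.59895889  0.80077382 -0.00308691]
 [ 0.63921511  0.47578795 -0.60417702]
 [-0.48234043 -0.3638504  -0.79684415]] [ 0.29664288 -0.36905644  1.19833548] [0.99158899 0.3740636  0.73282691]
top [[382.72067978   0.         261.50969479]
 [  0.         382.72067978 188.7736734 ]
 [  0.           0.           1.        ]] [[-0.0744537  -0.99722291  0.00176606]
 [-0.97482154  0.07240769 -0.21090305]
 [ 0.21018947 -0.0174241  -0.97750539]] [0.12010932 0.60197875 0.80341212] [0.42689566 0.09018661 0.91208671]
```

View pics/scene0.png

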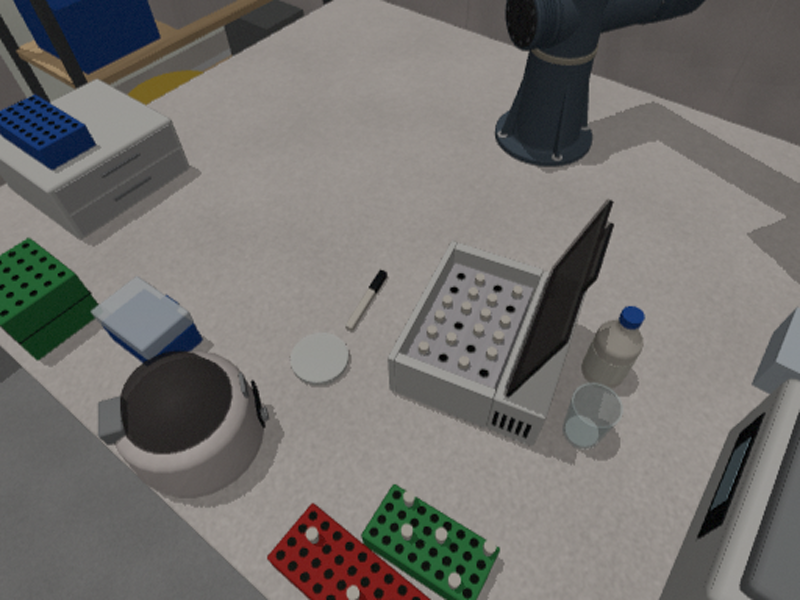

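View pics/top0.png

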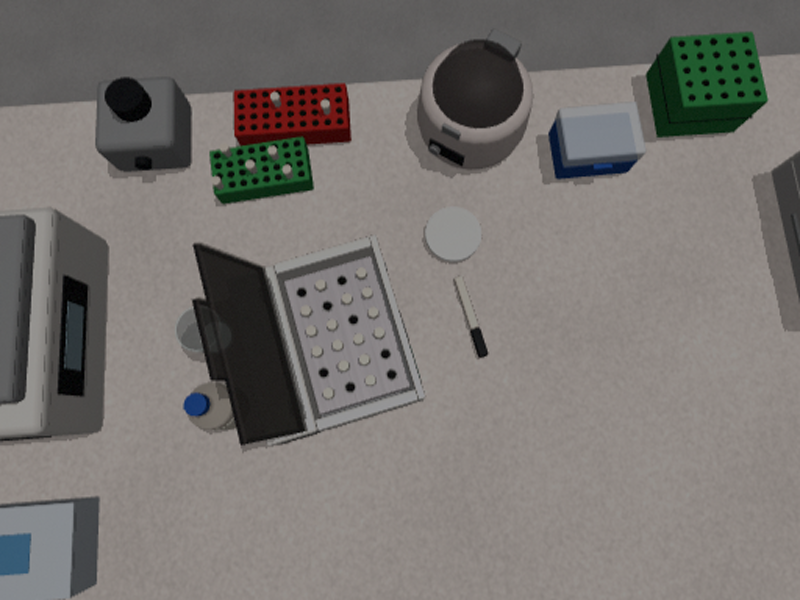

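The top view shows the incubator with rim front corners near (375,238) and (423,397), and the cover open to the left with its tab at about (205,335). The beaker (205,333) and bottle (210,405) stand behind it. The scene view shows the same corners at (455,244) and (392,360). I'll enlarge both next.

Run:
```python
import cv2
from rig import viewer
for n,(x0,y0,w,h) in {"scene":(240,120,180,170),"top":(110,140,175,150)}.items():
    im=viewer.capture(n)["color"][:,:,::-1][y0:y0+h,x0:x0+w]
    k=min(800/w,600/h); k=3.5 if n=="scene" else 4
    cv2.imwrite(f"pics/{n}1.png",cv2.resize(im,None,fx=k,fy=k,interpolation=cv2.INTER_CUBIC))
```

```text
(no output)
```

View pics/scene1.png

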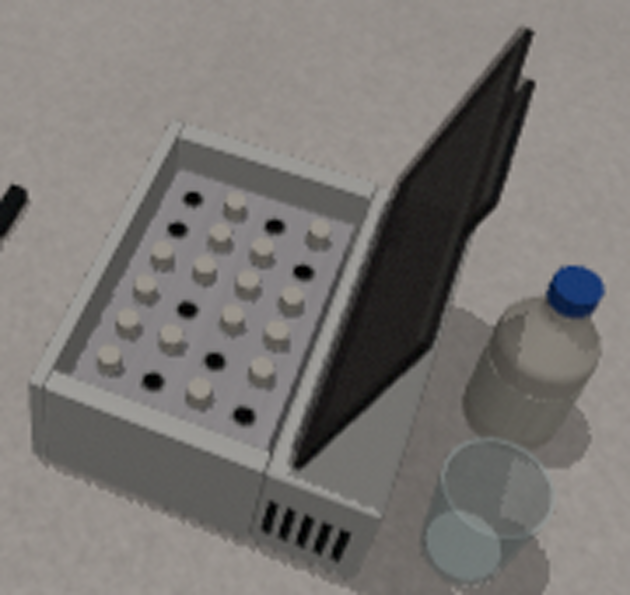

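View pics/top1.png

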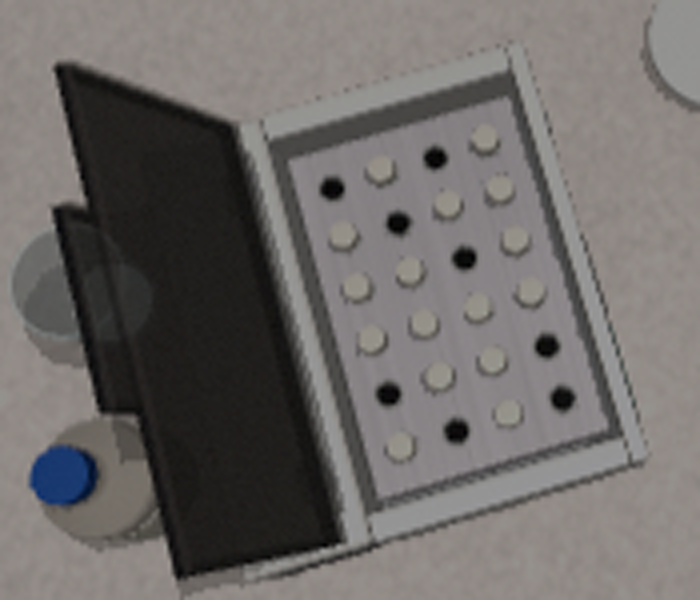

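```bash
cat > h.py <<'E'
import numpy as np
from scipy.optimize import least_squares
cam={n:np.load(f"pics/{n}0.npz") for n in("scene","top")}
CR={"scene":(240,120,3.5),"top":(110,140,4)}
def proj(n,X):
    c=cam[n];p=c["K"]@(c["R"]@X+c["t"]);return p[:2]/p[2]
def px(n,u,v):
    a,b,k=CR[n];return np.array([a+(u+.5)/k-.5,b+(v+.5)/k-.5])
def rz(a):return np.array([[np.cos(a),-np.sin(a),0],[np.sin(a),np.cos(a),0],[0,0,1]])
def inc(p,L):return np.array([p[0],p[1],p[4] if len(p)>4 else 0])+rz(p[2])@(np.array(L)/1000)
def cov(a,L): # cover local mm -> incubator mm ; angle opens tab upward/back
    x,y,z=L;return np.array([68+x*np.cos(a)+z*np.sin(a),y,104.5-x*np.sin(a)+z*np.cos(a)])
E
cat > fit.py <<'E'
from h import *
B=[("top",(521,44),(-95,-120,100)),("top",(648,458),(-95,120,100)),
("scene",(178,125),(-95,120,100)),("scene",(35,385),(-95,-120,100)),("scene",(380,518),(125,-120,100)),
("top",(484,138),(-60,-75,89)),("top",(500,188),(-60,-45,89)),("top",(531,292),(-60,15,89)),("top",(400,446),(30,75,89)),("top",(508,412),(-30,75,89)),("top",(425,323),(0,15,89)),
("scene",(110,352),(-60,-75,89)),("scene",(262,367),(30,-45,89)),("scene",(319,229),(30,75,89)),("scene",(235,199),(-30,75,89))]
C=[("top",(57,66),(-163,-116,-4)),("top",(180,576),(-163,116,-4)),("scene",(525,32),(-163,116,-4)),("scene",(297,466),(-6,-116,-4)),
("top",(56,206),(-191,-45,-4)),("top",(103,412),(-191,45,-4)),("scene",(528,83),(-191,45,-4))]
def r(p):
    return np.array([proj(n,inc(p,L))-px(n,*u) for n,u,L in B]+[proj(n,inc(p,cov(p[3],L)))-px(n,*u) for n,u,L in C])
s=least_squares(lambda p:r(p).ravel(),[.45,.25,1.8,1.83,0],loss="soft_l1")
print(s.x,np.degrees(s.x[2]));print(r(s.x).round(1).tolist())
p=s.x;np.save("p.npy",p)
for nm,prs in {"bottlecap":[("top",(63,474)),("scene",(577,285))],"beakerrim":[("top",(60,281)),("scene",(497,485))]}.items():
    q=least_squares(lambda X:np.concatenate([proj(n,X)-px(n,*u) for n,u in prs]),[.4,.35,.1])
    print(nm,q.x,q.fun, "inc:",(rz(p[2]).T@(q.x-[p[0],p[1],0])*1000).round(0))
E
python3 fit.py
```

```text
[ 0.5567222   0.18414212  1.79173303  1.86036158 -0.00457571] 102.6587405722919
[[-0.3, -0.7], [-0.1, 0.1], [-1.9, -1.7], [-2.2, -0.8], [0.5, 0.3], [-0.2, 0.1], [-0.4, 0.2], [-0.6, -0.1], [-0.4, 0.1], [-0.4, 0.4], [-0.6, 0.1], [-0.2, 0.8], [-0.2, 0.1], [-0.1, 0.1], [-0.1, 0.8], [0.6, -0.3], [0.5, 0.5], [0.4, -0.0], [-3.2, -0.3], [-0.1, 0.2], [0.2, 0.5], [0.4, 0.1]]
bottlecap [0.47179546 0.35573177 0.14530797] [-0.60066543  0.24505402 -0.67737032 -0.01621932] inc: [186.  45. 145.]
beakerrim [0.58049671 0.3761467  0.08404797] [ 0.54742686 -0.23983986  0.55437939  0.02479303] inc: [182. -65.  84.]
```

Calibration fit: the incubator is at (0.557, 0.184) with yaw 102.7°, and the cover is at about 1.85 rad. My plan has four parts:
1. Shut the fingers and point the tool down, with its y axis along the incubator's x.
2. Push the tab from behind past upright.
3. Hop over the tab and catch it on the back of the finger.
4. Pitch the tool together with the cover as it comes down.

I start by moving above and behind the tab.

Call:
servo_tool --targets '[{"offset":[0,0,-0.02],"dr":[0,0,-1]},{"offset":[0,0,-0.05],"dr":[0,0,-3]},{"offset":[-0.01,-0.003,-0.08],"dr":[0,0,-5]},{"offset":[-0.03,-0.01,-0.11],"dr":[0,0,-7]},{"offset":[-0.06,-0.02,-0.13],"dr":[0,0,-10]},{"offset":[-0.09,-0.03,-0.14],"dr":[0,0,-12]},{"offset":[-0.12,-0.04,-0.14],"dr":[0,0,-14]},{"offset":[-0.15,-0.05,-0.14],"dr":[0,0,-16]},{"offset":[-0.18,-0.06,-0.14],"dr":[0,0,-18]},{"offset":[-0.21,-0.07,-0.14],"dr":[0,0,-20]},{"offset":[-0.24,-0.08,-0.14],"dr":[0,0,-22]},{"offset":[-0.27,-0.09,-0.14],"dr":[0,0,-24]},{"offset":[-0.3,-0.1,-0.14],"dr":[0,0,-26]},{"offset":[-0.33,-0.108,-0.14],"dr":[0,0,-28]},{"offset":[-0.355,-0.115,-0.14],"dr":[0,0,-30]},{"offset":[-0.372,-0.121,-0.14],"dr":[0,0,-31]},{"offset":[-0.379,-0.123,-0.14],"dr":[0,0,-31]},{"offset":[-0.379,-0.123,-0.14],"dr":[0,0,-31]}]' --gripper 1

```text
time_s: 1.7
position: [0.5198, 0.3547, 0.3619]
tcp_rot: [[-0.977, -0.214, -0.001], [-0.214, 0.977, -0.0], [0.001, -0.0, -1.0]]
force: [-0.9, -0.2, 0.2]
opening: 0.01
grasp_force: 0.0
```

```bash
cat > st.py <<'E'
from rig import bot
from h import *
import json
p=np.load("p.npy")
s=bot.read_state()
open("log.jsonl","a").write(json.dumps({k:np.asarray(s[k]).tolist() for k in("joint_positions","position","tcp_rot")})+"\n")
M=rz(p[2]); i=M.T@(s["position"]-[p[0],p[1],0])
print("t",s["time_s"],"J",s["joint_positions"].round(1),"pos",s["position"].round(4),"inc mm",(i*1000).round(1))
print("R in inc",(M.T@s["tcp_rot"]).round(3).tolist(),"F inc",(M.T@s["force"]).round(2),"open",s["opening"],"gf",s["grasp_force"])
E
python3 st.py
```

```text
t 1.7 J [ 24.2  23.9  70.6  -0.   85.5 -78.2] pos [0.5198 0.3547 0.3619] inc mm [174.5  -1.3 361.9]
R in inc [[0.006, 1.0, -0.0], [1.0, -0.006, 0.001], [0.001, -0.0, -1.0]] F inc [-0.    0.94  0.24] open 0.010039737633433717 gf 0.0
```

Call:
servo_tool --targets '[{"offset":[0,0,0],"dr":[-3,0,0]},{"offset":[0,0,0],"dr":[-8,0,0]},{"offset":[0,0,0],"dr":[-14,0,0]},{"offset":[0,0,0],"dr":[-20,0,0]},{"offset":[0,0,0],"dr":[-26,0,0]},{"offset":[0,0,0],"dr":[-30,0,0]},{"offset":[0,0,0],"dr":[-30,0,0]}]'

```text
time_s: 2.28
position: [0.5175, 0.3545, 0.3609]
tcp_rot: [[-0.977, -0.183, -0.111], [-0.214, 0.846, 0.488], [0.005, 0.501, -0.865]]
force: [-0.3, -0.5, 0.1]
opening: 0.006
grasp_force: 0.0
```

```bash
python3 st.py
cat > kin.py <<'E'
# serial arm fit: d1, a1(radial), a2, forearm offset, forearm, wrist->tcp, with sign of j4
import json,numpy as np
from scipy.spatial.transform import Rotation as Ro
from scipy.optimize import least_squares
S0=dict(J=[61.2766,30.2808,82.1582,0,67.6879,-10.227],p=[0.19788513,0.59205956,0.22154236],
 R=[[-.948344,.317241,-.001057],[.317242,.948342,-.001946],[.000385,-.00218,-.999998]])
D=[S0]+[dict(J=d["joint_positions"],p=d["position"],R=d["tcp_rot"]) for d in map(json.loads,open("log.jsonl"))]
def fk(J,g,s4,s6=1,off=0):
    z=lambda a:Ro.from_euler("z",a,degrees=True);y=lambda a:Ro.from_euler("y",a,degrees=True)
    d1,a1,a2,e,l,w=g
    A=z(J[0])*y(J[1]);B=A*y(J[2]);C=B*z(s4*J[3])*y(J[4])*z(s6*J[5]+off)
    return z(J[0]).apply([a1,0,d1])+A.apply([0,0,a2])+B.apply([e,0,l])+C.apply([0,0,w]),C
E
python3 - <<'E'
from kin import *
for s4 in(1,-1):
  for s6 in (1,-1):
    for off in (0,90,180,-90):
      print(s4,s6,off,[round(np.degrees((fk(d["J"],[0]*6,s4,s6,off)[1].inv()*Ro.from_matrix(d["R"])).magnitude()),1) for d in D])
E
```

```text
t 2.2833 J [  9.5  21.9  80.3  30.4  81.1 -98.5] pos [0.5175 0.3545 0.3609] inc mm [174.8   0.9 360.9]
R in inc [[0.005, 0.865, 0.501], [1.0, -0.007, 0.002], [0.005, 0.501, -0.865]] F inc [-0.41  0.38  0.09] open 0.005921735153164535 gf 0.0
1 1 0 [np.float64(90.0), np.float64(90.0), np.float64(90.0)]
1 1 90 [np.float64(0.0), np.float64(0.0), np.float64(0.0)]
1 1 180 [np.float64(90.0), np.float64(90.0), np.float64(90.0)]
1 1 -90 [np.float64(180.0), np.float64(180.0), np.float64(180.0)]
1 -1 0 [np.float64(69.5), np.float64(66.4), np.float64(106.9)]
1 -1 90 [np.float64(20.5), np.float64(156.4), np.float64(163.1)]
1 -1 180 [np.float64(110.5), np.float64(113.6), np.float64(73.1)]
1 -1 -90 [np.float64(159.5), np.float64(23.6), np.float64(16.9)]
-1 1 0 [np.float64(90.0), np.float64(90.0), np.float64(112.7)]
-1 1 90 [np.float64(0.0), np.float64(0.0), np.float64(60.8)]
-1 1 180 [np.float64(90.0), np.float64(90.0), np.float64(96.6)]
-1 1 -90 [np.float64(180.0), np.float64(180.0), np.float64(171.0)]
-1 -1 0 [np.float64(69.5), np.float64(66.4), np.float64(109.6)]
-1 -1 90 [np.float64(20.5), np.float64(156.4), np.float64(174.4)]
-1 -1 180 [np.float64(110.5), np.float64(113.6), np.float64(99.5)]
-1 -1 -90 [np.float64(159.5), np.float64(23.6), np.float64(60.3)]
```

```bash
cat > ik.py <<'E'
from kin import *
from h import rz,cov
p=np.load("p.npy");M=rz(p[2])
f=least_squares(lambda g:np.concatenate([1000*(fk(d["J"],g,1,1,90)[0]-d["p"]) for d in D]+[np.array([g[1],g[3]])*1]),[.3,0,.4,0,.4,.2])
g=f.x
lo=np.array([-176.69,-43.24,12.49,-82,0,-163.58]);hi=np.array([176.69,126.21,139.97,262,151.66,163.58])
def ik(pos,R,J0):
    def e(J):
        x,C=fk(J,g,1,1,90);return np.concatenate([(x-pos)*100,(C.inv()*Ro.from_matrix(R)).as_rotvec()*20])
    q=least_squares(e,np.clip(J0,lo+.1,hi-.1),bounds=(lo,hi));return q.x,np.abs(q.fun).max()
def tool(P):  # pitch down rad -> rotation in world
    return M@np.array([[0,np.sin(P),np.cos(P)],[1,0,0],[0,np.cos(P),-np.sin(P)]])
def pose(a,P,s=15,h=15):
    E=cov(a,(-191,0,-4));u=np.array([np.cos(P),0,-np.sin(P)]);n=np.array([np.sin(P),0,np.cos(P)])
    i=E+s*u-h*n
    return i,np.array([p[0],p[1],0])+M@(i/1000)
E
python3 - <<'E'
from ik import *
print("geom",g.round(4),"res mm",np.abs(f.fun).max())
J=np.array(D[1]["J"])
for dl in (25,35):
  J=np.array(D[2]["J"])
  for a in (1.3,1.1,.9,.7,.5,.3,.1,0,-.1):
    P=min(a+np.radians(dl),np.pi/2);i,w=pose(a,P)
    J,e=ik(w,tool(P),J);print(dl,a,round(np.degrees(P)),i.round(0),J.round(0),round(e,3))
E
```

```text
geom [0.5948 0.0634 0.3901 0.0471 0.4004 0.5199] res mm 102.51099526495477
25 1.3 90 [ -2.   0. 272.] [ 18.  23.  84.   0.  73. -85.] 0.0
25 1.1 88 [-37.   0. 257.] [ 13.  24.  85.   2.  71. -90.] 0.0
25 0.9 77 [-65.   0. 234.] [   0.   28.   85.   14.   71. -107.] 0.0
25 0.7 65 [-88.   0. 205.] [ -10.   38.   80.   24.   74. -122.] 0.0
25 0.5 54 [-105.    0.  172.] [ -19.   51.   71.   31.   81. -133.] 0.0
25 0.3 42 [-115.    0.  136.] [ -24.   67.   56.   36.   90. -138.] 0.0
25 0.1 31 [-117.    0.   99.] [ -28.   88.   33.   42.  103. -138.] 0.0
25 0 25 [-116.    0.   81.] [ -30.  102.   13.   46.  112. -134.] 0.0
25 -0.1 19 [-112.    0.   62.] [ -31.  106.   12.   49.  111. -135.] 0.969
35 1.3 90 [ -2.   0. 272.] [ 18.  23.  84.   0.  73. -85.] 0.0
35 1.1 90 [-37.   0. 258.] [ 15.  24.  85.  -0.  71. -88.] 0.0
35 0.9 87 [-68.   0. 236.] [  9.  25.  86.   4.  68. -95.] 0.0
35 0.7 75 [-91.   0. 206.] [  -3.   32.   84.   15.   69. -112.] 0.0
35 0.5 64 [-108.    0.  172.] [ -13.   42.   78.   25.   73. -126.] 0.0
35 0.3 52 [-118.    0.  136.] [ -20.   57.   67.   31.   81. -135.] 0.0
35 0.1 41 [-121.    0.   98.] [ -25.   74.   51.   37.   91. -140.] 0.0
35 0 35 [-119.    0.   80.] [ -27.   84.   39.   39.   97. -140.] 0.0
35 -0.1 29 [-116.    0.   61.] [ -29.   96.   24.   43.  105. -137.] 0.0
```

Call:
servo_tool --targets '[{"offset":[0,0,0],"dr":[0,5,0]},{"offset":[0,0,0],"dr":[0,10,0]},{"offset":[0,0,-0.02],"dr":[0,15,0]},{"offset":[0,0,-0.05],"dr":[0,20,0]},{"offset":[0,0,-0.05],"dr":[0,20,0]}]'

```text
time_s: 2.7
position: [0.5268, 0.332, 0.4085]
tcp_rot: [[-0.881, -0.191, -0.432], [-0.371, 0.846, 0.383], [0.293, 0.498, -0.816]]
force: [1.3, 0.5, -0.1]
opening: 0.009
grasp_force: 0.0
```

```bash
python3 st.py
```

```text
t 2.7 J [  8.9  30.2  61.3  28.3 110.3 -94.4] pos [0.5268 0.332  0.4085] inc mm [150.8  -3.2 408.5]
R in inc [[-0.169, 0.867, 0.468], [0.941, 0.001, 0.338], [0.293, 0.498, -0.816]] F inc [ 0.22 -1.38 -0.07] open 0.008952692035376061 gf 0.0
```

Call:
servo_tool --targets '[{"offset":[0,0,0.03],"dr":[0,-6,0]},{"offset":[0,0,0.05],"dr":[0,-12,0]},{"offset":[0,0,0.05],"dr":[0,-18,0]},{"offset":[0,0,0.05],"dr":[0,-24,0]},{"offset":[0,0,0.05],"dr":[0,-30,0]},{"offset":[0,0,0.05],"dr":[0,-36,0]},{"offset":[0,0,0.05],"dr":[0,-40,0]},{"offset":[0,0,0.05],"dr":[0,-40,0]}]'

```text
time_s: 3.37
position: [0.4966, 0.3518, 0.3644]
tcp_rot: [[-0.955, -0.189, 0.229], [-0.039, 0.845, 0.533], [-0.294, 0.5, -0.815]]
force: [-0.7, 0.1, -1.2]
opening: 0.005
grasp_force: 0.0
```

```bash
python3 st.py
cat > kin2.py <<'E'
import kin;from kin import *
def fk(J,g,*_):
    z=lambda a:Ro.from_euler("z",a,degrees=True);y=lambda a:Ro.from_euler("y",a,degrees=True)
    A=z(J[0])*y(J[1]);B=A*y(J[2]);W=B*z(J[3]);V=W*y(J[4]);C=V*z(J[5]+90)
    return z(J[0]).apply([g[1],g[6],g[0]])+A.apply([g[7],0,g[2]])+B.apply([g[3],0,g[4]])+W.apply([0,g[8],0])+V.apply([0,0,g[5]]),C
pr=np.array([.3,0,.4,0,.4,.2,.1,0,0])
f=least_squares(lambda g:np.concatenate([1000*(fk(d["J"],g)[0]-d["p"]) for d in D]+[(g-pr)*3]),pr)
g=f.x
if __name__=="__main__":print(g.round(3),f.fun.round(1))
E
python3 kin2.py
```

```text
t 3.3667 J [  10.1   11.8   97.3   36.1   55.3 -104. ] pos [0.4966 0.3518 0.3644] inc mm [176.7  22.  364.4]
R in inc [[0.171, 0.866, 0.469], [0.94, -0.001, -0.34], [-0.294, 0.5, -0.815]] F inc [ 0.25  0.69 -1.17] open 0.004771961240897986 gf 0.0
[ 0.274  0.     0.588  0.114  0.392  0.305  0.111  0.    -0.   ] [-0.  -0.   0.  -0.   0.   0.   0.  -0.  -0.  -0.  -0.  -0.   0.  -0.
 -0.  -0.1  0.   0.6  0.3 -0.   0.3  0.   0.  -0. ]
```

```bash
sed -i 's/^from kin import \*/from kin2 import */; /^f=least/d; /^g=f.x/d' ik.py
python3 - <<'E'
from ik import *
for dl in (15,25,35):
  J=np.array([18,24,70,0,85,-85.])
  for a in (1.3,1.1,.9,.7,.5,.3,.1,0,-.1):
    P=min(a+np.radians(dl),np.pi/2);i,w=pose(a,P)
    J,e=ik(w,tool(P),J);R=tool(P);print(dl,a,round(np.degrees(P)),i.round(0),J.round(0),round(e,3),"wrist",(w-.305*R[:,2]).round(2))
E
```

```text
15 1.3 89 [ -2.   0. 272.] [  7.  24.  84.   1.  71. -96.] 0.0 wrist [0.56 0.18 0.58]
15 1.1 78 [-34.   0. 255.] [  -2.   25.   86.   12.   72. -109.] 0.0 wrist [0.58 0.09 0.55]
15 0.9 67 [-62.   0. 232.] [ -10.   29.   87.   22.   74. -121.] 0.0 wrist [0.6  0.01 0.51]
15 0.7 55 [-84.   0. 204.] [ -17.   35.   87.   31.   79. -131.] 0.0 wrist [ 0.61 -0.07  0.45]
15 0.5 44 [-101.    0.  171.] [ -22.   42.   86.   37.   84. -139.] 0.0 wrist [ 0.63 -0.13  0.38]
15 0.3 32 [-111.    0.  136.] [ -25.   50.   84.   42.   90. -145.] 0.0 wrist [ 0.64 -0.18  0.3 ]
15 0.1 21 [-114.    0.  100.] [ -27.   59.   81.   46.   97. -150.] 0.0 wrist [ 0.64 -0.21  0.21]
15 0 15 [-112.    0.   82.] [ -28.   63.   80.   48.  100. -152.] 0.0 wrist [ 0.65 -0.21  0.16]
15 -0.1 9 [-109.    0.   64.] [ -28.   67.   78.   50.  104. -153.] 0.0 wrist [ 0.65 -0.22  0.11]
25 1.3 90 [ -2.   0. 272.] [  7.  24.  84.  -0.  71. -95.] 0.0 wrist [0.56 0.18 0.58]
25 1.1 88 [-37.   0. 257.] [   3.   25.   86.    2.   70. -101.] 0.0 wrist [0.57 0.14 0.56]
25 0.9 77 [-65.   0. 234.] [  -6.   27.   87.   14.   70. -114.] 0.0 
[... 751 characters left out ...]
 0.0 wrist [0.56 0.15 0.56]
35 0.9 87 [-68.   0. 236.] [  -1.   26.   87.    4.   67. -105.] 0.0 wrist [0.58 0.1  0.54]
35 0.7 75 [-91.   0. 206.] [  -9.   30.   88.   15.   68. -118.] 0.0 wrist [0.59 0.02 0.5 ]
35 0.5 64 [-108.    0.  172.] [ -15.   35.   88.   24.   72. -129.] 0.0 wrist [ 0.61 -0.05  0.45]
35 0.3 52 [-118.    0.  136.] [ -20.   42.   87.   32.   76. -138.] 0.0 wrist [ 0.62 -0.11  0.38]
35 0.1 41 [-121.    0.   98.] [ -24.   50.   85.   38.   82. -145.] 0.0 wrist [ 0.63 -0.16  0.3 ]
35 0 35 [-119.    0.   80.] [ -25.   54.   84.   41.   85. -148.] 0.0 wrist [ 0.64 -0.18  0.25]
35 -0.1 29 [-116.    0.   61.] [ -26.   58.   83.   43.   88. -150.] 0.0 wrist [ 0.64 -0.19  0.21]
```

```bash
cat > go.py <<'E'
# usage: go.py x z pitchdeg [y] : offset/dr in tool axes from measured pose to target (incubator mm)
import sys;from rig import bot;from ik import *
s=bot.read_state();x,z,P=map(float,sys.argv[1:4]);y=float(sys.argv[4]) if len(sys.argv)>4 else 0
R=s["tcp_rot"];w=np.array([p[0],p[1],0])+M@(np.array([x,y,z])/1000)
print("offset",(R.T@(w-s["position"])).round(4),"dr",(Ro.from_matrix(R).inv()*Ro.from_matrix(tool(np.radians(P)))).as_rotvec(degrees=True).round(2))
E
python3 go.py 165 360 90
python3 - <<'E'
from h import *
p=np.load("p.npy")
for nm,u in {"dish":(453,234),"marker_a":(459,280),"marker_b":(482,352)}.items():
    c=cam["top"];d=c["R"].T@np.linalg.inv(c["K"])@np.array([u[0]*.64,u[1]*.64,1]);o=-c["R"].T@c["t"]
    X=o+d*(.01-o[2])/d[2];print(nm,(rz(p[2]).T@(X-[p[0],p[1],0])*1000).round(0))
E
```

```text
offset [-0.0214 -0.0123  0.0056] dr [29.66 19.42 -5.27]
dish [-217. -112.   10.]
marker_a [-203.  -38.   10.]
marker_b [-202.   78.   10.]
```

Call:
servo_tool --targets '[{"offset":[-0.004,-0.002,0.001],"dr":[5,3.2,-0.9]},{"offset":[-0.008,-0.005,0.002],"dr":[10,6.5,-1.8]},{"offset":[-0.012,-0.007,0.003],"dr":[15,9.8,-2.6]},{"offset":[-0.016,-0.009,0.004],"dr":[20,13,-3.5]},{"offset":[-0.019,-0.011,0.005],"dr":[25,16.3,-4.4]},{"offset":[-0.0214,-0.0123,0.0056],"dr":[29.7,19.4,-5.3]},{"offset":[-0.0214,-0.0123,0.0056],"dr":[29.7,19.4,-5.3]},{"offset":[-0.0214,-0.0123,0.0056],"dr":[29.7,19.4,-5.3]}]'

```text
time_s: 4.03
position: [0.5263, 0.3459, 0.3601]
tcp_rot: [[-0.976, -0.219, 0.002], [-0.219, 0.976, 0.001], [-0.002, 0.0, -1.0]]
force: [-1.0, -1.1, 0.1]
opening: 0.003
grasp_force: 0.0
```

```bash
python3 st.py; python3 go.py 160 272 90
```

```text
t 4.0333 J [ 23.2  23.9  70.9  -0.   85.1 -79.5] pos [0.5263 0.3459 0.3601] inc mm [164.5  -5.8 360.1]
R in inc [[0.0, 1.0, 0.0], [1.0, -0.0, -0.002], [-0.002, 0.0, -1.0]] F inc [-0.83  1.21  0.09] open 0.0030262202714713402 gf 0.0
offset [ 0.006  -0.0045  0.088 ] dr [ 0.01  0.14 -0.02]
```

Call:
servo_tool --targets '[{"offset":[0.001,0,0.01],"dr":[0,0,0]},{"offset":[0.002,0,0.03],"dr":[0,0,0]},{"offset":[0.004,0,0.05],"dr":[0,0,0]},{"offset":[0.005,0,0.07],"dr":[0,0,0]},{"offset":[0.006,0,0.082],"dr":[0,0,0]},{"offset":[0.006,0,0.088],"dr":[0,0,0]},{"offset":[0.006,0,0.088],"dr":[0,0,0]},{"offset":[0.006,0,0.088],"dr":[0,0,0]}]'

```text
time_s: 4.7
position: [0.5206, 0.3422, 0.2731]
tcp_rot: [[-0.976, -0.216, 0.003], [-0.216, 0.976, 0.001], [-0.003, -0.0, -1.0]]
force: [0.1, 0.1, 0.1]
opening: 0.005
grasp_force: 0.0
```

```bash
python3 st.py
python3 - <<'E'
import cv2,numpy as np
from rig import viewer
a=viewer.capture("scene")["color"][100:270,260:450,::-1];b=viewer.capture("top")["color"][140:310,90:280,::-1]
cv2.imwrite("pics/m2.png",cv2.resize(np.hstack([a,b]),(798,357),interpolation=cv2.INTER_CUBIC))
E
```

```text
t 4.7 J [ 23.1  27.1  79.1  -0.   73.6 -79.4] pos [0.5206 0.3422 0.2731] inc mm [162.1   0.6 273.1]
R in inc [[0.003, 1.0, -0.0], [1.0, -0.003, -0.003], [-0.003, -0.0, -1.0]] F inc [ 0.06 -0.13  0.14] open 0.004762862010997983 gf 0.0
```

View pics/m2.png

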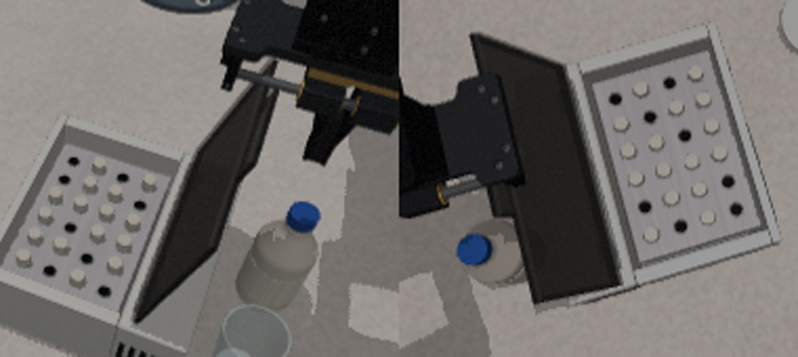

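The fingers hang shut at (325,145) in the left half, behind the tab and clear of it and of the bottle (300,215). I'll start the push, going slowly.

Call:
servo_tool --targets '[{"offset":[0,-0.005,0],"dr":[0,0,0]},{"offset":[0,-0.01,0],"dr":[0,0,0]},{"offset":[0,-0.015,0],"dr":[0,0,0]},{"offset":[0,-0.02,0],"dr":[0,0,0]},{"offset":[0,-0.025,0],"dr":[0,0,0]},{"offset":[0,-0.03,0],"dr":[0,0,0]},{"offset":[0,-0.034,0],"dr":[0,0,0]},{"offset":[0,-0.038,0],"dr":[0,0,0]},{"offset":[0,-0.042,0],"dr":[0,0,0]},{"offset":[0,-0.046,0],"dr":[0,0,0]},{"offset":[0,-0.05,0],"dr":[0,0,0]},{"offset":[0,-0.054,0],"dr":[0,0,0]}]'

```text
time_s: 5.8
position: [0.5325, 0.2897, 0.2728]
tcp_rot: [[-0.976, -0.217, 0.003], [-0.217, 0.976, 0.0], [-0.003, -0.0, -1.0]]
force: [0.5, 0.2, 0.5]
opening: 0.008
grasp_force: 0.4
```

```bash
python3 st.py
python3 - <<'E'
import cv2,numpy as np
from rig import viewer
a=viewer.capture("scene")["color"][100:270,260:450,::-1]
cv2.imwrite("pics/m3.png",cv2.resize(a,(570,510),interpolation=cv2.INTER_CUBIC))
E
```

```text
t 5.8 J [ 18.   25.7  81.6  -0.   72.5 -84.5] pos [0.5325 0.2897 0.2728] inc mm [108.3   0.5 272.8]
R in inc [[0.002, 1.0, -0.0], [1.0, -0.002, -0.003], [-0.003, -0.0, -1.0]] F inc [ 0.04 -0.55  0.53] open 0.008100966597160093 gf 0.41246003354899585
```

View pics/m3.png

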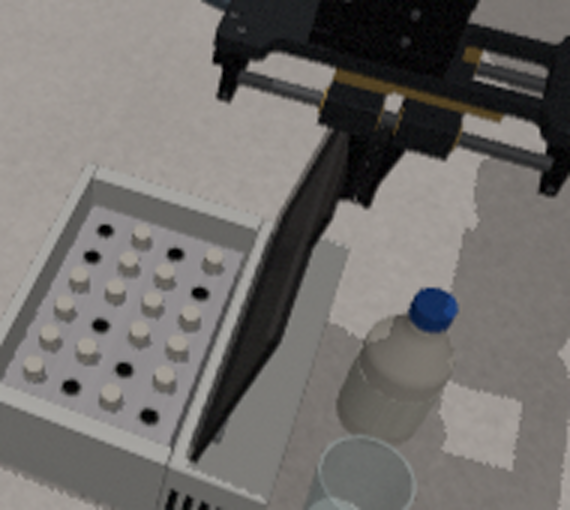

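The finger is touching the tab and the cover is nearly upright, with its near tip corner at about (340,128) in the crop. I'll check the angle by projection.

Run:
```python
from h import *
p=np.load("p.npy")
for a in np.arange(1.5,1.86,.05):
    f=lambda L:((proj("scene",inc(p,cov(a,L)))-[260,100]+.5)*3-.5).round(0)
    print(round(a,2),"near tip",f((-163,116,-4)),"far tip",f((-163,-116,-4)),"tab far out",f((-191,-45,4)))
```

```text
1.5 near tip [306.  58.] far tip [201. 316.] tab far out [257. 196.]
1.55 near tip [318.  60.] far tip [215. 320.] tab far out [274. 201.]
1.6 near tip [330.  63.] far tip [230. 325.] tab far out [290. 206.]
1.65 near tip [342.  67.] far tip [244. 330.] tab far out [307. 212.]
1.7 near tip [354.  71.] far tip [258. 336.] tab far out [323. 219.]
1.75 near tip [366.  76.] far tip [273. 342.] tab far out [339. 226.]
1.8 near tip [378.  81.] far tip [287. 349.] tab far out [355. 234.]
1.85 near tip [389.  86.] far tip [300. 355.] tab far out [370. 242.]
```

Call:
servo_tool --targets '[{"offset":[0,-0.004,0],"dr":[0,0,0]},{"offset":[0,-0.008,0],"dr":[0,0,0]},{"offset":[0,-0.012,0],"dr":[0,0,0]},{"offset":[0,-0.016,0],"dr":[0,0,0]},{"offset":[0,-0.02,0],"dr":[0,0,0]},{"offset":[0,-0.024,0],"dr":[0,0,0]},{"offset":[0,-0.028,0],"dr":[0,0,0]},{"offset":[0,-0.032,0],"dr":[0,0,0]},{"offset":[0,-0.036,0],"dr":[0,0,0]},{"offset":[0,-0.04,0],"dr":[0,0,0]},{"offset":[0,-0.044,0],"dr":[0,0,0]},{"offset":[0,-0.047,0],"dr":[0,0,0]},{"offset":[0,-0.044,-0.015],"dr":[0,0,0]},{"offset":[0,-0.044,-0.04],"dr":[0,0,0]}]'

```text
time_s: 7.02
position: [0.5399, 0.2463, 0.3102]
tcp_rot: [[-0.976, -0.217, -0.005], [-0.217, 0.976, -0.002], [0.005, -0.0, -1.0]]
force: [1.1, -0.1, 0.0]
opening: 0.007
grasp_force: 0.0
```

```bash
python3 st.py
python3 - <<'E'
import cv2,numpy as np
from rig import viewer
from h import *
p=np.load("p.npy")
a=viewer.capture("scene")["color"][100:270,220:410,::-1]
cv2.imwrite("pics/m4.png",cv2.resize(a,(570,510),interpolation=cv2.INTER_CUBIC))
for a in np.arange(1.2,1.65,.05):
    f=lambda L:((proj("scene",inc(p,cov(a,L)))-[220,100]+.5)*3-.5).round(0)
    print(round(a,2),"far tip under",f((-163,-116,-4)),"outer",f((-163,-116,4)),"tab far",f((-191,-45,4)))
E
```

```text
t 7.0167 J [ 13.8  22.9  80.2  -0.   77.2 -88.7] pos [0.5399 0.2463 0.3102] inc mm [ 64.4   2.8 310.2]
R in inc [[0.003, 1.0, -0.0], [1.0, -0.003, 0.005], [0.005, -0.0, -1.0]] F inc [-0.36 -1.05  0.04] open 0.006994416127151849 gf 0.0
1.2 far tip under [238. 300.] outer [251. 301.] tab far [280. 180.]
1.25 far tip under [251. 302.] outer [264. 303.] tab far [295. 181.]
1.3 far tip under [264. 303.] outer [278. 306.] tab far [311. 183.]
1.35 far tip under [278. 306.] outer [292. 308.] tab far [327. 185.]
1.4 far tip under [292. 309.] outer [306. 312.] tab far [344. 188.]
1.45 far tip under [306. 312.] outer [320. 316.] tab far [360. 192.]
1.5 far tip under [321. 316.] outer [335. 320.] tab far [377. 196.]
1.55 far tip under [335. 320.] outer [349. 325.] tab far [394. 201.]
1.6 far tip under [350. 325.] outer [364. 330.] tab far [410. 206.]
```

View pics/m4.png

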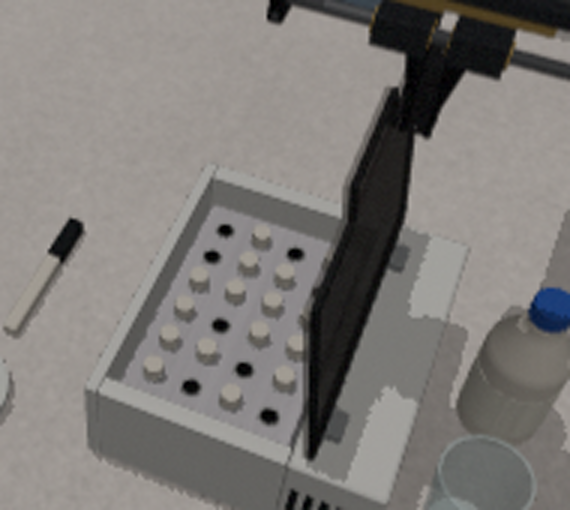

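The cover is just past upright: the far tip corner at (312,310) in the crop gives about 1.45 rad, and it is falling slowly. I'll hop over the tab to the front.

Call:
servo_tool --targets '[{"offset":[0,-0.03,-0.006],"dr":[0,0,0]},{"offset":[0,-0.068,-0.006],"dr":[0,0,0]},{"offset":[0,-0.1,-0.004],"dr":[0,0,0]},{"offset":[0,-0.108,0.015],"dr":[0,0,0]},{"offset":[0,-0.105,0.04],"dr":[0,0,0]},{"offset":[0,-0.1,0.048],"dr":[0,0,0]}]'

```text
time_s: 7.57
position: [0.5622, 0.1478, 0.2619]
tcp_rot: [[-0.977, -0.214, -0.002], [-0.214, 0.977, -0.0], [0.002, 0.0, -1.0]]
force: [-0.3, 0.1, -0.2]
opening: 0.006
grasp_force: 0.0
```

```bash
python3 st.py
python3 - <<'E'
import cv2,numpy as np
from rig import viewer
from h import *
p=np.load("p.npy")
a=viewer.capture("scene")["color"][100:270,220:410,::-1]
cv2.imwrite("pics/m5.png",cv2.resize(a,(570,510),interpolation=cv2.INTER_CUBIC))
for a in np.arange(.9,1.5,.05):
    f=lambda L:((proj("scene",inc(p,cov(a,L)))-[220,100]+.5)*3-.5).round(0)
    print(round(a,2),"far tip under",f((-163,-116,-4)),"outer",f((-163,-116,4)),"tab far",f((-191,-45,4)))
E
```

```text
t 7.5667 J [  3.7  24.4  85.8  -0.   70.  -98.6] pos [0.5622 0.1478 0.2619] inc mm [-36.7   2.6 261.9]
R in inc [[0.005, 1.0, 0.0], [1.0, -0.005, 0.002], [0.002, 0.0, -1.0]] F inc [ 0.17  0.29 -0.15] open 0.005908826660309049 gf 0.0
0.9 far tip under [168. 302.] outer [178. 301.] tab far [197. 186.]
0.95 far tip under [179. 301.] outer [189. 300.] tab far [210. 183.]
1.0 far tip under [189. 300.] outer [201. 299.] tab far [223. 181.]
1.05 far tip under [201. 299.] outer [212. 299.] tab far [236. 180.]
1.1 far tip under [213. 299.] outer [225. 299.] tab far [250. 179.]
1.15 far tip under [225. 299.] outer [237. 300.] tab far [265. 179.]
1.2 far tip under [238. 300.] outer [251. 301.] tab far [280. 180.]
1.25 far tip under [251. 302.] outer [264. 303.] tab far [295. 181.]
1.3 far tip under [264. 303.] outer [278. 306.] tab far [311. 183.]
1.35 far tip under [278. 306.] outer [292. 308.] tab far [327. 185.]
1.4 far tip under [292. 309.] outer [306. 312.] tab far [344. 188.]
1.45 far tip under [306. 312.] outer [320. 316.] tab far [360. 192.]
```

View pics/m5.png

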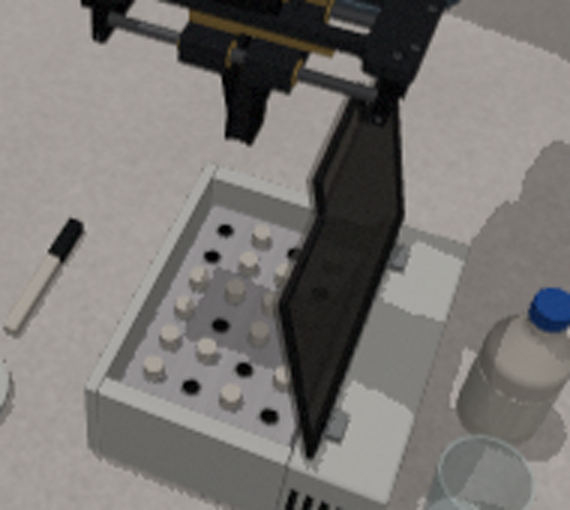

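The cover is at about 1.36 rad (near corner at (282,303) in the crop). The fingers at (245,130) are in front of it, with about 50 mm of free gap. Next I'll compute the catch-and-lower arc.

```bash
cat > arc.py <<'E'
import sys;from rig import bot;from ik import *
dl,s,h=map(float,sys.argv[1:4]);st=bot.read_state();R=st["tcp_rot"]
for a in map(float,sys.argv[4:]):
    P=min(a+np.radians(dl),np.pi/2);i,w=pose(a,P,s,h)
    print(a,i.round(0),"offset",(R.T@(w-st["position"])).round(4),"dr",(Ro.from_matrix(R).inv()*Ro.from_matrix(tool(P))).as_rotvec(degrees=True).round(1))
E
python3 arc.py 35 15 11 1.15 1.1 1.05 1.0 .95 .9 .85 .8
```

```text
1.15 [-25.   0. 262.] offset [-0.0032  0.01   -0.0009] dr [ 0.1 -0.3 -0.2]
1.1 [-33.   0. 258.] offset [-0.0033  0.0015  0.0033] dr [ 0.1 -0.3 -0.2]
1.05 [-42.   0. 253.] offset [-0.0033 -0.0069  0.0081] dr [ 0.1 -0.3 -0.2]
1.0 [-50.   0. 248.] offset [-0.0034 -0.0149  0.0132] dr [ 0.1 -0.3 -0.2]
0.95 [-57.   0. 242.] offset [-0.0034 -0.0226  0.0188] dr [-0.5 -0.3 -0.2]
0.9 [-64.   0. 236.] offset [-0.0035 -0.0293  0.0252] dr [-3.3 -0.3 -0.2]
0.85 [-70.   0. 229.] offset [-0.0035 -0.0357  0.032 ] dr [-6.2 -0.3 -0.2]
0.8 [-76.   0. 222.] offset [-0.0036 -0.0418  0.039 ] dr [-9.1 -0.2 -0.2]
```

Call:
servo_tool --targets '[{"offset":[-0.001,0.005,0],"dr":[0,0,0]},{"offset":[-0.002,0.009,-0.001],"dr":[0,0,0]},{"offset":[-0.003,0.01,-0.001],"dr":[0,0,0]},{"offset":[-0.003,0.009,0],"dr":[0,0,0]},{"offset":[-0.003,0.007,0.001],"dr":[0,0,0]},{"offset":[-0.003,0.005,0.002],"dr":[0,0,0]},{"offset":[-0.003,0.003,0.003],"dr":[0,0,0]},{"offset":[-0.003,0.001,0.004],"dr":[0,0,0]},{"offset":[-0.003,-0.001,0.005],"dr":[0,0,0]}]'

```text
time_s: 8.37
position: [0.567, 0.1486, 0.2598]
tcp_rot: [[-0.976, -0.217, 0.003], [-0.217, 0.976, -0.0], [-0.003, -0.001, -1.0]]
force: [0.3, -0.8, 0.6]
opening: 0.005
grasp_force: 0.2
```

```bash
python3 st.py
python3 - <<'E'
import cv2,numpy as np
from rig import viewer
a=viewer.capture("scene")["color"][100:270,220:410,::-1]
cv2.imwrite("pics/m6.png",cv2.resize(a,(570,510),interpolation=cv2.INTER_CUBIC))
E
```

```text
t 8.3667 J [  3.8  24.8  85.4  -0.   69.6 -98.7] pos [0.567  0.1486 0.2598] inc mm [-36.9  -2.3 259.8]
R in inc [[0.003, 1.0, -0.001], [1.0, -0.003, -0.003], [-0.003, -0.001, -1.0]] F inc [-0.89 -0.1   0.57] open 0.004537623538517579 gf 0.2340866345912218
```

View pics/m6.png

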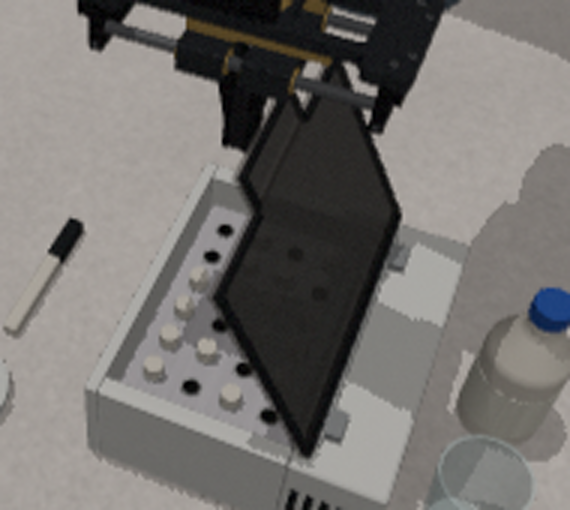

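Caught: the tab at (250,180) rests on the finger's back at about 1.1 rad, and grasp force shows light contact. I'll lower it along the arc.

```bash
python3 arc.py 35 15 12 1.08 1.04 1.0 .96 .92 .88 .84 .8 .76 .72 .68
```

```text
1.08 [-38.   0. 256.] offset [ 0.0022 -0.0002  0.0035] dr [-0.1  0.1 -0.2]
1.04 [-44.   0. 252.] offset [ 0.0022 -0.0068  0.0074] dr [-0.1  0.1 -0.2]
1.0 [-51.   0. 248.] offset [ 0.0022 -0.0132  0.0115] dr [-0.1  0.1 -0.2]
0.96 [-57.   0. 244.] offset [ 0.0022 -0.0195  0.0159] dr [-0.1  0.1 -0.2]
0.92 [-62.   0. 239.] offset [ 0.0022 -0.025   0.021 ] dr [-2.3  0.1 -0.2]
0.88 [-68.   0. 233.] offset [ 0.0022 -0.0302  0.0263] dr [-4.6  0.1 -0.2]
0.84 [-73.   0. 228.] offset [ 0.0022 -0.0352  0.0319] dr [-6.9  0.2 -0.2]
0.8 [-77.   0. 222.] offset [ 0.0022 -0.0401  0.0376] dr [-9.2  0.2 -0.2]
0.76 [-82.   0. 216.] offset [ 0.0022 -0.0446  0.0435] dr [-11.5   0.2  -0.2]
0.72 [-86.   0. 210.] offset [ 0.0022 -0.049   0.0496] dr [-13.8   0.2  -0.1]
0.68 [-90.   0. 204.] offset [ 0.0022 -0.0531  0.0559] dr [-16.1   0.2  -0.1]
```

Call:
servo_tool --targets '[{"offset":[0.0005,-0.001,0.002],"dr":[0,0,0]},{"offset":[0.001,-0.003,0.004],"dr":[0,0,0]},{"offset":[0.001,-0.006,0.007],"dr":[0,0,0]},{"offset":[0.002,-0.01,0.0095],"dr":[0,0,0]},{"offset":[0.002,-0.013,0.0115],"dr":[0,0,0]},{"offset":[0.002,-0.0165,0.0137],"dr":[0,0,0]},{"offset":[0.002,-0.0195,0.016],"dr":[-0.1,0,0]},{"offset":[0.002,-0.0223,0.0185],"dr":[-1.2,0,0]},{"offset":[0.002,-0.025,0.021],"dr":[-2.3,0,0]},{"offset":[0.002,-0.0276,0.0236],"dr":[-3.5,0,0]},{"offset":[0.002,-0.0302,0.0263],"dr":[-4.6,0,0]},{"offset":[0.002,-0.0327,0.0291],"dr":[-5.8,0,0]},{"offset":[0.002,-0.0352,0.0319],"dr":[-6.9,0,0]},{"offset":[0.002,-0.0377,0.0347],"dr":[-8.1,0,0]},{"offset":[0.002,-0.04,0.0376],"dr":[-9.2,0,0]},{"offset":[0.002,-0.0423,0.0405],"dr":[-10.4,0,0]},{"offset":[0.002,-0.0446,0.0435],"dr":[-11.5,0,0]},{"offset":[0.002,-0.0468,0.0465],"dr":[-12.7,0,0]},{"offset":[0.002,-0.049,0.0496],"dr":[-13.8,0,0]},{"offset":[0.002,-0.0531,0.0559],"dr":[-16.1,0,0]}]'

```text
time_s: 10.08
position: [0.5768, 0.0975, 0.2045]
tcp_rot: [[-0.976, -0.211, -0.057], [-0.218, 0.937, 0.273], [-0.004, 0.279, -0.96]]
force: [-0.2, -0.3, 0.2]
opening: -0.001
grasp_force: 0.3
```

```bash
python3 st.py; python3 arc.py 35 15 12  .68 .64 .6 .56 .52 .48 .44 .4 .36 .32 .28
python3 - <<'E'
import cv2,numpy as np
from rig import viewer
from h import *
p=np.load("p.npy")
a=viewer.capture("scene")["color"][100:270,220:410,::-1]
cv2.imwrite("pics/m7.png",cv2.resize(a,(570,510),interpolation=cv2.INTER_CUBIC))
for a in (.5,.55,.6,.65,.7,.75,.8):
    f=lambda L:((proj("scene",inc(p,cov(a,L)))-[220,100]+.5)*3-.5).round(0)
    print(round(a,2),"far tip under",f((-163,-116,-4)),"outer",f((-163,-116,4)),"tab far",f((-191,-45,4)))
E
```

```text
t 10.0833 J [  -9.4   29.9   88.4   16.2   68.5 -118.9] pos [0.5768 0.0975 0.2045] inc mm [-88.9  -0.6 204.5]
R in inc [[0.001, 0.96, 0.279], [1.0, 0.0, -0.005], [-0.004, 0.279, -0.96]] F inc [-0.27  0.28  0.16] open -0.0005805288355021344 gf 0.29705394292250276
0.68 [-90.   0. 204.] offset [ 0.0006 -0.0016  0.0003] dr [0.2 0.3 0. ]
0.64 [-94.   0. 197.] offset [ 0.0007 -0.0071  0.0054] dr [-2.1  0.3  0. ]
0.6 [-98.   0. 191.] offset [ 0.0007 -0.0124  0.0107] dr [-4.4  0.3  0. ]
0.56 [-101.    0.  184.] offset [ 0.0007 -0.0174  0.0162] dr [-6.7  0.3  0. ]
0.52 [-104.    0.  177.] offset [ 0.0007 -0.0223  0.0219] dr [-9.   0.3  0. ]
0.48 [-107.    0.  170.] offset [ 0.0008 -0.0269  0.0278] dr [-11.3   0.3   0. ]
0.44 [-109.    0.  163.] offset [ 0.0008 -0.0312  0.0339] dr [-13.6   0.3   0. ]
0.4 [-112.    0.  156.] offset [ 0.0008 -0.0353  0.0401] dr [-15.9   0.3   0. ]
0.36 [-114.    0.  149.] offset [ 0.0009 -0.0392  0.0465] dr [-18.2   0.3   0. ]
0.32 [-115.    0.  142.] offset [ 0.0009 -0.0428  0.0531] dr [-20.5   0.3   0.1]
0.28 [-117.    0.  134.] offset [ 0.0009 -0.0461  0.0598] dr [-22.8   0.3   0.1]
0.5 far tip under [108. 328.] outer [113. 324.] tab far [123. 221.]
0.55 far tip under [113. 324.] outer [119. 320.] tab far [130. 215.]
0.6 far tip under [119. 320.] outer [126. 316.] tab far [137. 210.]
0.65 far tip under [126. 316.] outer [133. 312.] tab far [146. 205.]
0.7 far tip under [133. 312.] outer [141. 309.] tab far [155. 200.]
0.75 far tip under [141. 309.] outer [149. 307.] tab far [164. 196.]
0.8 far tip under [150. 307.] outer [158. 304.] tab far [175. 192.]
```

View pics/m7.png

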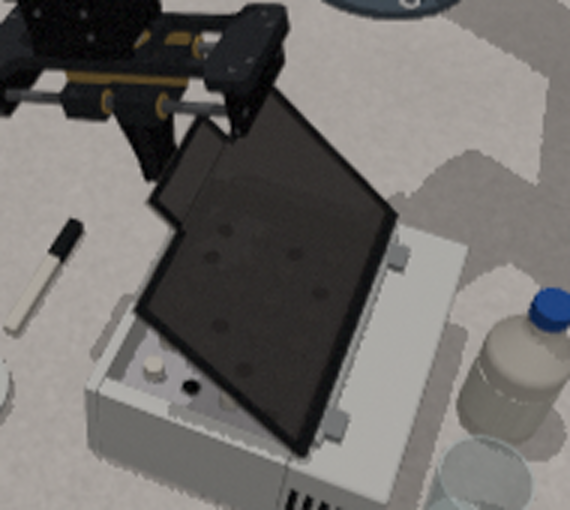

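The cover follows the fingers and is at about 0.70 rad (tab corner (152,202), edge corner (138,310) in the crop). I'll keep lowering.

Call:
servo_tool --targets '[{"offset":[0,-0.004,0.003],"dr":[-1,0,0]},{"offset":[0,-0.007,0.0054],"dr":[-2.1,0,0]},{"offset":[0,-0.0098,0.008],"dr":[-3.3,0,0]},{"offset":[0,-0.0124,0.0107],"dr":[-4.4,0,0]},{"offset":[0,-0.0149,0.0134],"dr":[-5.6,0,0]},{"offset":[0,-0.0174,0.0162],"dr":[-6.7,0,0]},{"offset":[0,-0.0199,0.019],"dr":[-7.9,0,0]},{"offset":[0,-0.0223,0.0219],"dr":[-9,0,0]},{"offset":[0,-0.0246,0.0248],"dr":[-10.2,0,0]},{"offset":[0,-0.0269,0.0278],"dr":[-11.3,0,0]},{"offset":[0,-0.0291,0.0308],"dr":[-12.5,0,0]},{"offset":[0,-0.0312,0.0339],"dr":[-13.6,0,0]},{"offset":[0,-0.0333,0.037],"dr":[-14.8,0,0]},{"offset":[0,-0.0353,0.0401],"dr":[-15.9,0,0]},{"offset":[0,-0.0373,0.0433],"dr":[-17.1,0,0]},{"offset":[0,-0.0392,0.0465],"dr":[-18.2,0,0]},{"offset":[0,-0.041,0.0498],"dr":[-19.4,0,0]},{"offset":[0,-0.0428,0.0531],"dr":[-20.5,0,0]},{"offset":[0,-0.0445,0.0564],"dr":[-21.7,0,0]},{"offset":[0,-0.0461,0.0598],"dr":[-22.8,0,0]}]'

```text
time_s: 11.8
position: [0.5827, 0.0698, 0.1333]
tcp_rot: [[-0.976, -0.17, -0.134], [-0.217, 0.758, 0.615], [-0.003, 0.629, -0.777]]
force: [-0.2, -1.2, -1.2]
opening: 0.004
grasp_force: 0.4
```

```bash
python3 st.py; python3 arc.py 35 15 12 .28 .24 .2 .16 .12 .1 .08 .06 .04 .02 0 -.02 -.04 -.1
```

```text
t 11.8 J [ -20.8   42.4   87.3   32.8   76.6 -138.7] pos [0.5827 0.0698 0.1333] inc mm [-117.3   -0.3  133.3]
R in inc [[0.002, 0.777, 0.629], [1.0, -0.0, -0.003], [-0.003, 0.629, -0.777]] F inc [-1.12  0.46 -1.16] open 0.0037683685744259866 gf 0.44574585277587175
0.28 [-117.    0.  134.] offset [ 0.0003  0.0011 -0.0002] dr [ 0.   0.2 -0. ]
0.24 [-118.    0.  127.] offset [ 0.0003 -0.0043  0.0049] dr [-2.3  0.2 -0. ]
0.2 [-118.    0.  119.] offset [ 0.0004 -0.0096  0.0102] dr [-4.5  0.2 -0. ]
0.16 [-119.    0.  112.] offset [ 0.0004 -0.0146  0.0157] dr [-6.8  0.2  0. ]
0.12 [-119.    0.  104.] offset [ 0.0004 -0.0195  0.0214] dr [-9.1  0.2  0. ]
0.1 [-119.    0.  101.] offset [ 0.0004 -0.0218  0.0244] dr [-10.3   0.2   0. ]
0.08 [-119.    0.   97.] offset [ 0.0004 -0.024   0.0273] dr [-11.4   0.2   0. ]
0.06 [-119.    0.   93.] offset [ 0.0004 -0.0262  0.0304] dr [-12.6   0.2   0. ]
0.04 [-118.    0.   90.] offset [ 0.0004 -0.0284  0.0334] dr [-13.7   0.2   0. ]
0.02 [-118.    0.   86.] offset [ 0.0004 -0.0305  0.0365] dr [-14.9   0.2   0. ]
0.0 [-118.    0.   82.] offset [ 0.0005 -0.0325  0.0397] dr [-16.    0.2   0. ]
-0.02 [-117.    0.   78.] offset [ 0.0005 -0.0344  0.0429] dr [-17.2   0.2   0. ]
-0.04 [-117.    0.   75.] offset [ 0.0005 -0.0363  0.0461] dr [-18.3   0.2   0. ]
-0.1 [-114.    0.   64.] offset [ 0.0005 -0.0416  0.056 ] dr [-21.7   0.2   0. ]
```

Call:
servo_tool --targets '[{"offset":[0,-0.0016,0.0024],"dr":[-1.1,0,0]},{"offset":[0,-0.0043,0.0049],"dr":[-2.3,0,0]},{"offset":[0,-0.007,0.0075],"dr":[-3.4,0,0]},{"offset":[0,-0.0096,0.0102],"dr":[-4.5,0,0]},{"offset":[0,-0.0121,0.0129],"dr":[-5.7,0,0]},{"offset":[0,-0.0146,0.0157],"dr":[-6.8,0,0]},{"offset":[0,-0.0164,0.0178],"dr":[-7.7,0,0]},{"offset":[0,-0.018,0.0196],"dr":[-8.4,0,0]},{"offset":[0,-0.0195,0.0214],"dr":[-9.1,0,0]},{"offset":[0,-0.0207,0.0229],"dr":[-9.7,0,0]},{"offset":[0,-0.0218,0.0244],"dr":[-10.3,0,0]},{"offset":[0,-0.0229,0.0258],"dr":[-10.8,0,0]},{"offset":[0,-0.024,0.0273],"dr":[-11.4,0,0]},{"offset":[0,-0.0251,0.0288],"dr":[-12,0,0]},{"offset":[0,-0.0262,0.0304],"dr":[-12.6,0,0]},{"offset":[0,-0.0273,0.0319],"dr":[-13.1,0,0]},{"offset":[0,-0.0284,0.0334],"dr":[-13.7,0,0]}]'

```text
time_s: 13.22
position: [0.5831, 0.0686, 0.0897]
tcp_rot: [[-0.976, -0.134, -0.171], [-0.217, 0.592, 0.776], [-0.003, 0.794, -0.607]]
force: [-0.2, -4.7, -1.6]
opening: 0.005
grasp_force: 1.9
```

```bash
python3 st.py; python3 arc.py 35 15 12 .04 .02 0 -.02 -.04 -.06 -.1
```

```text
t 13.2167 J [ -24.6   51.7   84.9   39.7   83.5 -146.7] pos [0.5831 0.0686 0.0897] inc mm [-118.6   -0.5   89.7]
R in inc [[0.002, 0.607, 0.794], [1.0, 0.001, -0.003], [-0.003, 0.794, -0.607]] F inc [-4.57  1.2  -1.59] open 0.005184947536191717 gf 1.8899624235928059
0.04 [-118.    0.   90.] offset [ 0.0005 -0.      0.0003] dr [-0.1  0.2  0. ]
0.02 [-118.    0.   86.] offset [ 0.0005 -0.0028  0.0028] dr [-1.3  0.2  0. ]
0.0 [-118.    0.   82.] offset [ 0.0005 -0.0055  0.0054] dr [-2.4  0.2  0.1]
-0.02 [-117.    0.   78.] offset [ 0.0005 -0.0082  0.008 ] dr [-3.5  0.2  0.1]
-0.04 [-117.    0.   75.] offset [ 0.0005 -0.0107  0.0107] dr [-4.7  0.2  0.1]
-0.06 [-116.    0.   71.] offset [ 0.0005 -0.0133  0.0135] dr [-5.8  0.2  0.1]
-0.1 [-114.    0.   64.] offset [ 0.0005 -0.0182  0.0191] dr [-8.1  0.2  0.1]
```

Horizontal force is building at the tab edge, 4.6 N from stick friction. I'll ease the hand back a few millimetres.

Call:
servo_tool --targets '[{"offset":[0,-0.0008,-0.0008],"dr":[0,0,0]},{"offset":[0,-0.0016,-0.0015],"dr":[0,0,0]},{"offset":[0,-0.0022,-0.002],"dr":[0,0,0]}]'

```text
time_s: 13.47
position: [0.5834, 0.0668, 0.0897]
tcp_rot: [[-0.976, -0.133, -0.171], [-0.217, 0.591, 0.777], [-0.002, 0.795, -0.606]]
force: [0.4, -0.6, -1.6]
opening: 0.01
grasp_force: 0.5
```

```bash
python3 st.py; python3 arc.py 35 15 12 .04 .02 0 -.02
```

```text
t 13.4667 J [ -24.7   51.8   84.7   39.6   83.7 -146.7] pos [0.5834 0.0668 0.0897] inc mm [-120.3   -0.4   89.7]
R in inc [[0.002, 0.606, 0.795], [1.0, 0.001, -0.003], [-0.002, 0.795, -0.606]] F inc [-0.67 -0.28 -1.59] open 0.009982388652311876 gf 0.516983550041914
0.04 [-118.    0.   90.] offset [0.0004 0.0011 0.0017] dr [-0.   0.2  0. ]
0.02 [-118.    0.   86.] offset [ 0.0004 -0.0017  0.0042] dr [-1.2  0.2  0. ]
0.0 [-118.    0.   82.] offset [ 0.0004 -0.0044  0.0068] dr [-2.3  0.2  0. ]
-0.02 [-117.    0.   78.] offset [ 0.0004 -0.007   0.0094] dr [-3.5  0.2  0. ]
```

Call:
servo_tool --targets '[{"offset":[0,-0.0008,0.0006],"dr":[0,0,0]},{"offset":[0,-0.0016,0.0012],"dr":[0,0,0]},{"offset":[0,-0.0024,0.0018],"dr":[0,0,0]},{"offset":[0,-0.0032,0.0024],"dr":[0,0,0]},{"offset":[0,-0.004,0.003],"dr":[0,0,0]},{"offset":[0,-0.0048,0.0036],"dr":[0,0,0]}]'

```text
time_s: 13.97
position: [0.5838, 0.066, 0.0836]
tcp_rot: [[-0.976, -0.134, -0.171], [-0.217, 0.592, 0.776], [-0.003, 0.794, -0.607]]
force: [0.5, 0.2, 0.2]
opening: 0.009
grasp_force: 0.0
```

```bash
python3 st.py
```

```text
t 13.9667 J [ -24.8   52.3   84.7   39.6   83.3 -147. ] pos [0.5838 0.066  0.0836] inc mm [-121.2   -0.5   83.6]
R in inc [[0.002, 0.607, 0.794], [1.0, 0.001, -0.004], [-0.003, 0.794, -0.607]] F inc [ 0.05 -0.52  0.16] open 0.008606864448239993 gf 0.0
```

The weight has gone off the fingers, so the cover rests on the rim. I'll drop clear and back away.

Call:
servo_tool --targets '[{"offset":[0,-0.0016,0.0012],"dr":[0,0,0]},{"offset":[0,-0.004,0.003],"dr":[0,0,0]},{"offset":[0,-0.0064,0.0049],"dr":[0,0,0]},{"offset":[0,-0.0125,-0.003],"dr":[0,0,0]},{"offset":[0,-0.0246,-0.0189],"dr":[0,0,0]},{"offset":[0,-0.0398,-0.0388],"dr":[0,0,0]},{"offset":[0,-0.058,-0.0626],"dr":[0,0,0]},{"offset":[0,-0.0732,-0.0824],"dr":[0,0,0]},{"offset":[0,-0.0853,-0.0983],"dr":[0,0,0]},{"offset":[0,-0.0736,-0.1075],"dr":[0,0,0]},{"offset":[0,-0.0499,-0.1257],"dr":[0,0,0]},{"offset":[0,-0.026,-0.144],"dr":[0,0,0]},{"offset":[0,-0.01,-0.156],"dr":[0,0,0]},{"offset":[0,-0.01,-0.156],"dr":[0,0,0]},{"offset":[0,-0.01,-0.156],"dr":[0,0,0]}]'

```text
time_s: 15.22
position: [0.6121, -0.0613, 0.1718]
tcp_rot: [[-0.976, -0.136, -0.169], [-0.217, 0.594, 0.774], [-0.005, 0.793, -0.61]]
force: [-1.0, 0.0, -0.5]
opening: 0.005
grasp_force: 0.0
```

```bash
python3 st.py
python3 - <<'E'
import cv2,numpy as np
from rig import viewer
from h import *
p=np.load("p.npy")
for n in("scene","top"):
    im=viewer.capture(n)["color"];cv2.imwrite(f"pics/end_{n}.png",im[:,:,::-1]);g=im.mean(2)
    for a in (-.04,-.02,0,.02,.04,.08):
        # contrast across dark-cover/bright edges: inside minus outside along the two side edges and front edge
        c=0
        for y in np.linspace(-110,110,60):
            if abs(y)<52: continue
            i=proj(n,inc(p,cov(a,(-159,y,4))));o=proj(n,inc(p,cov(a,(-167,y,4))))
            G=lambda q:g[int(round(q[1])),int(round(q[0]))]
            c+=G(o)-G(i)
        t=sum(G(proj(n,inc(p,cov(a,(-195,y,4)))))-G(proj(n,inc(p,cov(a,(-187,y,4))))) for y in np.linspace(-40,40,40))
        print(n,a,round(c/35,1),round(t/40,1))
    b=im.astype(int);old=cv2.imread(f"pics/{n}0.png")
E
```

```text
t 15.2167 J [ -32.9   49.1   72.3   34.4   99.4 -142.8] pos [ 0.6121 -0.0613  0.1718] inc mm [-2.516e+02 -2.000e-01  1.718e+02]
R in inc [[0.002, 0.61, 0.793], [1.0, 0.003, -0.005], [-0.005, 0.793, -0.61]] F inc [ 0.23  0.94 -0.55] open 0.00493797061496722 gf 0.0
scene -0.04 77.5 55.3
scene -0.02 96.1 96.7
scene 0 104.9 114.1
scene 0.02 109.8 122.3
scene 0.04 111.1 124.5
scene 0.08 100.0 87.4
top -0.04 114.6 108.3
top -0.02 116.1 111.1
top 0 118.6 112.9
top 0.02 121.1 114.6
top 0.04 117.8 114.7
top 0.08 113.6 115.1
```

Call:
servo_tool --targets '[{"offset":[0,0,0],"dr":[0,0,0]},{"offset":[0,0,0],"dr":[0,0,0]},{"offset":[0,0,0],"dr":[0,0,0]},{"offset":[0,0,0],"dr":[0,0,0]},{"offset":[0,0,0],"dr":[0,0,0]},{"offset":[0,0,0],"dr":[0,0,0]},{"offset":[0,0,0],"dr":[0,0,0]},{"offset":[0,0,0],"dr":[0,0,0]},{"offset":[0,0,0],"dr":[0,0,0]},{"offset":[0,0,0],"dr":[0,0,0]},{"offset":[0,0,0],"dr":[0,0,0]},{"offset":[0,0,0],"dr":[0,0,0]}]'

```text
time_s: 16.32
position: [0.6117, -0.0611, 0.1703]
tcp_rot: [[-0.976, -0.134, -0.171], [-0.217, 0.593, 0.776], [-0.003, 0.794, -0.608]]
force: [0.1, 0.6, -0.5]
opening: 0.008
grasp_force: 0.0
```

Run:
```python
import cv2,numpy as np
from rig import viewer
from h import *
from scipy.ndimage import map_coordinates as mc
p=np.load("p.npy")
for n in("scene","top"):
    im=viewer.capture(n)["color"];old=cv2.imread(f"pics/end_{n}.png")[:,:,::-1]
    d=np.abs(im.astype(int)-old).max(2);print(n,"changed px since last",(d>30).sum(),np.argwhere(d>30).mean(0) if (d>30).any() else "")
    g=im.mean(2)
    # half-level crossing along lines outwards over the tab's front upper edge and the cover's hinge-side/lateral edges
    for nm,ys,x0,x1 in(("tab front",np.linspace(-35,35,15),-175,-215),("front L",np.linspace(-110,-60,10),-150,-175),("front R",np.linspace(60,110,10),-150,-175)):
        xs=np.linspace(x0,x1,200);r=[]
        for y in ys:
            q=np.array([proj(n,inc(p,cov(0,(x,y,4)))) for x in xs]);v=mc(g,[q[:,1],q[:,0]],order=1)
            h=(v.min()+v.max())/2;r.append(xs[np.argmax(v>h)])
        print(n,nm,"edge at",round(np.median(r),1),"(model a=0)")
    # reference: rim front edge outer vs bench same camera
    xs=np.linspace(-90,-110,5)
```

```text
scene changed px since last 612 [ 95.05555556 149.13888889]
scene tab front edge at -192.1 (model a=0)
scene front L edge at -163.9 (model a=0)
scene front R edge at -163.8 (model a=0)
top changed px since last 124 [260.61290323 388.15322581]
top tab front edge at -192.1 (model a=0)
top front L edge at -164.0 (model a=0)
top front R edge at -164.4 (model a=0)
```

Run:
```python
import cv2,numpy as np
for n,regs in {"top":{"dish":(268,125,45,50),"marker":(285,170,35,65),"bottle":(112,240,40,40),"beaker":(105,190,40,45)},"scene":{"marker":(215,165,40,50),"dish":(180,205,50,45),"bottle":(365,190,55,65),"beaker":(355,240,50,50)}}.items():
    a=cv2.resize(cv2.imread(f"pics/{n}0.png"),(512,384),interpolation=cv2.INTER_AREA);b=cv2.imread(f"pics/end_{n}.png")
    for k,(x,y,w,h) in regs.items():
        A=cv2.cvtColor(a[y:y+h,x:x+w],6);B=cv2.cvtColor(b[y-6:y+h+6,x-6:x+w+6],6)
        m=cv2.minMaxLoc(cv2.matchTemplate(B,A,cv2.TM_CCOEFF_NORMED));print(n,k,"corr",round(m[1],2),"shift",m[3][0]-6,m[3][1]-6)
```

```text
top dish corr 0.99 shift 0 0
top marker corr 0.83 shift 0 0
top bottle corr 0.71 shift 0 0
top beaker corr 0.62 shift -6 6
scene marker corr 0.74 shift 0 0
scene dish corr 0.96 shift 0 0
scene bottle corr 0.74 shift 0 0
scene beaker corr 0.73 shift 0 0
```

Nothing has shifted in the scene view. The beaker mismatch in the top view comes from the cover having been over it in the first picture. I'll hand in the job.

```bash
python3 -c "
from rig import ticket
print(ticket.hand_in())"
```

```text
the job is handed in; nothing more can be done
None
```

The cover was tipped past upright, caught at about 1.1 rad on the back of the shut fingers and lowered until fully shut. The hand is clear, the bottle, beaker, dish and marker show no movement in the pictures, and the job is handed in; the tubes were not touched but are hidden under the shut cover, so I could not re-check them.

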